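# Swap the bottles and the dry parts back to their own places

### The arm

A 6-joint arm with a two-finger parallel gripper is mounted at the origin on the work surface; the furniture and walls round the work are solid. World frame = base frame: x ahead of the robot, y to its left, z up, the work surface at z = 0. Lengths are in m, angles in rad, forces in N, time in s.
With the tool pointing down it reaches from about 0.375 to 0.9 m from the base axis. Payload 3.1 kg.
Tool frame: the origin (TCP) lies midway between the tips of the shut fingers; the grasp point (between the pads) lies behind it (grasp_offset is the z of the grasp point in the tool frame, in m); z points along the fingers, y is the line along which they close (so a half turn about z gives the same grasp; the last joint's range is limited). The gripper opens to 85 mm and grips with 20 to 120 N. Pads are 22 mm wide; open, the fingers measure 114 mm over their backs; the gripper's body (76 mm by 85 mm) begins 54 mm behind the grasp point. The pads swing forward as they close: fully open they stand 13 mm farther back than shut.
Start: joints at [-1.363, 0.527, 1.433, -0, 1.181, -0.178], TCP at [0.235, -0.579, 0.231] pointing down, gripper open.
Joint ranges: [-3.08, 3.08], [-0.75, 2.2], [0.22, 2.44], [-1.43, 4.57], [0, 2.65], [-2.85, 2.85]. Speed limits (rad/s): [2.79, 2.79, 3.14, 3.14, 3.14, 3.14].

### API

Orientations are given as a rotation vector (axis times angle).
In Python, from station import * gives the robot as it stands.
- The arm moves only by the shell command python3 -m jog 'ROWS' [FORCE]. ROWS is text: rows parted by semicolons, each of 7 numbers parted by spaces: the closure, from -1 (fully open) to 1 (shut), then the shift along the world's x, y, z in cm, then the turn, a rotation vector about the world's x, y, z in rad. A call has 1 to 5 rows; each row shifts and turns the commanded pose from where the row before left it; what a row does not reach is not made up. A row lasts 1/8 s, in which the tool goes at most 62.5 mm and 10.7 degrees, less where a joint would pass 70% of its speed; a pose out of reach is approached as far as the arm can. A call is refused whole if a number of a shift passes 6.25 or a number of a turn 0.188, either way. A call with a gripper value outside its range is refused whole. The fingers move at their own pace and stop on an object; FORCE is the grip in N (left out, the last holds). Time passes only in rows, so rows that do not move let the fingers close. It gives the time, the measured TCP pose, the force, the opening and the grip force at its end, in the units of the state.
- observe(): the state, without advancing time (a new reading comes with each control period).
- grab_frame(name): name is "scene" or "side" or "wrist"; returns the picture (384x512x3 uint8, blue, green, red); there is no depth.
- get_calibration(name): a dict with "K" (3x3 intrinsics, pixels), "k1" (the pictures are not rectified: a ray, as slopes to the right and down, at radius r is drawn at 1 + k1 r^2 times it, then the intrinsics apply), "T" (4x4, takes a point from camera to world coordinates). Camera axes: x right, y up, looking along -z (the intrinsics and any distortion apply to the point x, -y, -z); pixel columns grow to the right and rows downward; lengths in m; the calibration is good to about 2 mm. A picture is of the moment at which its call begins: read the wrist's pose just before it. get_calibration takes no time and is no camera call; for the wrist camera it gives the pose at the moment of the call.
- close_job(): hands the job in; it is judged then, once.
The state is a dict: "time": time; "joints": joint angles; "dq": joint speeds; "joint_torque": joint torques, N m; "tcp_pos": TCP position; "tool_rot": TCP orientation; "contact_force": force on the tool from outside, world axes, zero at the start; "wrist_torque": the same for the moment, N m; "gripper_width": opening from 0.0 (shut) to 1.0 (fully open); "grip_force": force on a finger pad.
Only numpy, scipy, OpenCV 4.12 (cv2) and the standard library are available. Lean on these libraries where they do the work, as an engineer would, in place of code of your own. Each camera call takes 0.05 s, during which the arm holds its last target. There are 200 camera calls.

### The job

The two bottles and the two dry parts have been put down on each other's places; swap them back. The slender oil bottle belongs in the small round dish, the thicker grey-capped glue bottle in the large round dish, the small white umbrella runner in the small square tray and the low wide spool of tan thread in the large square tray, each standing upright in the middle. Keep the bottles upright all the while; the empty blue mat is free for anything that has to wait.

Things in the scene. Friction and masses are not known exactly. Their poses are not given: they have to be found in the camera images.
- oil_bottle: Slender drip-oil bottle, round, standing: clear body 32 mm in diameter and 56 mm high, then a red pointed nozzle (16 mm, tapering to 6 mm), 90 mm high in all, about 60 g. Origin at the centre of its foot, z up along the bottle. Starts on one of the two square trays. Belongs in the small round dish.
- glue_bottle: Glue bottle with a pale green body 48 mm in diameter and 66 mm high and a grey cap 41 mm in diameter above it, 104 mm high in all, about 90 g. Origin at the centre of its foot, z up along the bottle. Starts on the other square tray. Belongs in the large round dish.
- runner: Small white umbrella runner, a standing tube-shaped hub 36 mm high, about 22 mm in diameter to grip (24 mm over its small teeth near the foot), about 25 g. Origin at the centre of its foot, z up. Starts in one of the two round dishes. Belongs in the small square tray.
- spool: Low, wide spool of tan thread with cream flanges, standing: 47 mm in diameter, 32 mm high, about 40 g. Origin at the centre of its underside, z up. Starts in the other round dish. Belongs in the large square tray.
- small_dish: Small round dark steel dish, 78 mm outside diameter, rim 4 mm wide and 7 mm high, flat floor 3 mm above the desk. Fixed to the desk. Origin on the desk at the centre of its underside, z up. Its place on the desk and its yaw change from start to start.
- large_dish: Large round dark steel dish, 110 mm outside diameter, rim 4 mm wide and 7 mm high, flat floor 3 mm above the desk. Fixed to the desk. Origin on the desk at the centre of its underside, z up. Its place on the desk and its yaw change from start to start.
- small_tray: Small square dark steel tray, 78 x 78 mm outside, rim 4 mm wide and 7 mm high, flat floor 3 mm above the desk. Fixed to the desk. Origin on the desk at the centre of its underside, z up. Its place on the desk and its yaw change from start to start.
- large_tray: Large square dark steel tray, 110 x 110 mm outside, rim 4 mm wide and 7 mm high, flat floor 3 mm above the desk. Fixed to the desk. Origin on the desk at the centre of its underside, z up. Its place on the desk and its yaw change from start to start.
- mat: Empty flat blue plastic mat, 85 x 100 mm (x, y) and 3 mm thick, the free spot: nothing stands on it at the start. The dishes, trays and mat lie at least 0.14 m apart centre to centre, with at most low tools (under 25 mm) between them. Fixed to the desk. Origin on the desk at the centre of its underside, z up. Its place on the desk and its yaw change from start to start.

How it is judged:
By the outcome, as a careful person would: the job done as asked, in the order asked, and still so for the second after the job is handed in, with the robot touching nothing.
It also fails if it takes over 141 s, if anything falls off the work surface, if the arm or the gripper's body presses on something with over 40 N, if the wrist force passes 120 N, or if a joint passes its speed limit or range.

## Working session

There is one attempt and no reset: what is moved stays moved. The work goes in short steps, Python scripts to look and compute and a shell command to move; the robot and the scene stay as the last step left them, time stands still between calls to the robot, and variables do not carry over. Pictures are saved under pics/ and viewed, at most 14 in all, crops included, and the job is handed in when it is done.

```bash
ls; mkdir -p pics
cat > h.py <<'E'
from station import *
import numpy as np, cv2
def cast(cal,u,v,z):
    K=np.array(cal["K"]);T=np.array(cal["T"]);k=cal["k1"]
    d=np.array([(u-K[0,2])/K[0,0],(v-K[1,2])/K[1,1]]);p=d.copy()
    for _ in range(20): p=d/(1+k*(p@p))
    r=T[:3,:3]@np.array([p[0],-p[1],-1.]);o=T[:3,3]
    return o+r*(z-o[2])/r[2]
def proj(cal,P):
    K=np.array(cal["K"]);T=np.array(cal["T"])
    c=T[:3,:3].T@(np.array(P)-T[:3,3]);s=np.array([c[0],-c[1]])/-c[2]
    s=s*(1+cal["k1"]*(s@s));return K[0,0]*s[0]+K[0,2],K[1,1]*s[1]+K[1,2]
E
python3 - <<'E'
from h import *
s=observe();print(s)
try: print(grasp_offset)
except Exception as e: print(e)
for n in("scene","side","wrist"):
    c=get_calibration(n);f=grab_frame(n);cv2.imwrite(f"pics/{n}0.png",f);print(n,np.round(c["T"],3).tolist(),np.round(c["K"],1).tolist(),c["k1"])
E
```

```text
pics
{'time': 0.0, 'joints': array([-1.36346246e+00,  5.28450829e-01,  1.43388306e+00,  1.36404397e-05,
        1.18144871e+00, -1.78496385e-01]), 'dq': array([ 1.38716188e-03,  9.99873516e-05, -7.32521980e-04,  2.11986329e-04,
        7.97956100e-04, -1.97745297e-04]), 'joint_torque': array([-1.91090080e-04, -4.42351842e+01, -1.78026152e+01, -1.09543685e-04,
        8.41391244e-03, -1.22184673e-06]), 'tcp_pos': array([ 0.2350879 , -0.57832598,  0.23034919]), 'tool_rot': array([-3.08116687e+00, -6.01880664e-01,  2.97657444e-05]), 'contact_force': array([-0.09822473,  0.02279564, -0.69897792]), 'wrist_torque': array([-0.00415057, -0.07004045, -0.0137831 ]), 'grip_force': 0.0, 'gripper_width': 0.9964490360793825}
-0.0187
scene [[-0.799, 0.351, -0.488, -0.016], [-0.601, -0.48, 0.639, 0.762], [-0.01, 0.804, 0.594, 0.753], [0.0, 0.0, 0.0, 1.0]] [[479.6, 0.0, 262.2], [0.0, 479.6, 187.5], [0.0, 0.0, 1.0]] -0.15589659769775885
side [[-0.998, 0.046, -0.043, 0.526], [-0.058, -0.43, 0.901, 0.774], [0.023, 0.902, 0.432, 0.399], [0.0, 0.0, 0.0, 1.0]] [[410.8, 0.0, 261.5], [0.0, 410.8, 196.5], [0.0, 0.0, 1.0]] -0.06889423691192928
wrist [[0.376, 0.894, 0.244, 0.297], [-0.927, 0.363, 0.096, -0.554], [-0.002, -0.262, 0.965, 0.373], [0.0, 0.0, 0.0, 1.0]] [[302.3, 0.0, 257.6], [0.0, 302.3, 195.1], [0.0, 0.0, 1.0]] 0.0005943246560694984
```

View pics/scene0.png

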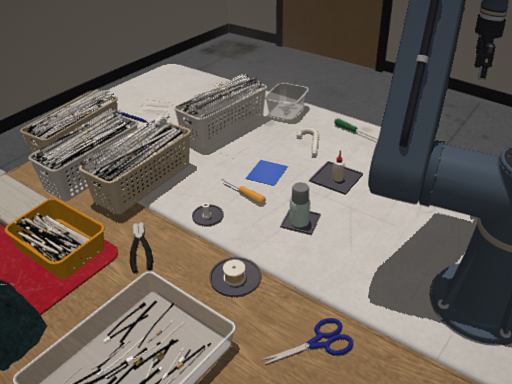

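View pics/side0.png

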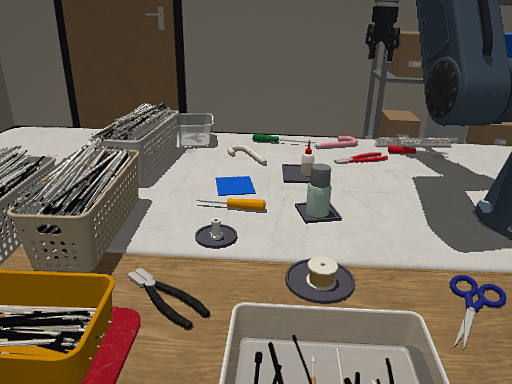

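The scene and side pictures agree. The oil bottle (338,172) is on the large tray, the glue bottle (300,207) on the small tray, the runner (207,212) in the small dish, the spool (234,272) in the large dish, and the mat (267,172) is empty. The moves form a 4-cycle, so the runner waits on the mat.

```bash
cat > m.py <<'E'
from h import *
boxes={"scene":dict(LT=(305,155,365,195),ST=(275,200,325,237),SD=(185,198,228,230),LD=(205,250,265,300),mat=(240,155,295,190)),
"side":dict(LT=(278,160,310,187),ST=(290,198,345,226),SD=(190,218,242,250),LD=(280,255,360,302),mat=(210,172,260,198))}
for n in boxes:
    c=get_calibration(n);f=cv2.imread(f"pics/{n}0.png");hsv=cv2.cvtColor(f,cv2.COLOR_BGR2HSV)
    for k,(a,b,x,y) in boxes[n].items():
        s=f[b:y,a:x].astype(int);m=(s.max(2)<95) if k!="mat" else (s[...,0]-s[...,2]>60)
        nl,lab,st,_=cv2.connectedComponentsWithStats(m.astype(np.uint8))
        i=1+st[1:,4].argmax();v,u=np.nonzero(lab==i)
        P=np.array([cast(c,p+a,q+b,0.003 if k=="mat" else 0.007)[:2] for p,q in zip(u,v)])
        if k in("SD","LD"): ctr,r=cv2.minEnclosingCircle((P*1000).astype(np.float32));print(n,k,np.round(ctr,1),"dia",round(2*r,1))
        else: print(n,k,[np.round(t,1) for t in cv2.minAreaRect((P*1000).astype(np.float32))])
E
python3 m.py
```

```text
scene LT [array([ 463.9, -197.5]), array([110.1, 115.1]), np.float64(3.2)]
scene ST [array([450.1,  -8.8]), array([ 78.9, 124.3]), np.float64(19.3)]
scene SD [637.7 126.7] dia 80.9
scene LD [453.6 243.4] dia 114.7
scene mat [array([ 634.2, -111.8]), array([83.6, 99. ]), np.float64(13.3)]
side LT [array([ 487.6, -192.3]), array([ 65.3, 120.7]), np.float64(2.7)]
side ST [array([443.9,   6.9]), array([ 85.6, 101.6]), np.float64(14.7)]
side SD [637.1 125.8] dia 93.5
side LD [456.1 245.7] dia 114.8
side mat [array([ 632.8, -110.6]), array([ 84.4, 104.4]), np.float64(12.9)]
```

View pics/wrist0.png

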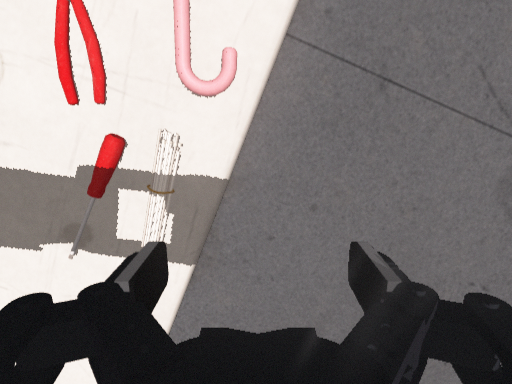

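The wrist view shows the desk edge with red pliers and a screwdriver, and none of the task's parts. Next I'll move over the middle of the work area and look straight down.

```bash
python3 -m jog '-1 2 4.4 0.8 0 0 0;-1 2 4.4 0.8 0 0 0;-1 2 4.4 0.8 0 0 0;-1 2 4.4 0.8 0 0 0;-1 2 4.4 0.8 0 0 0' >/dev/null; python3 -m jog '-1 2 4.4 0.8 0 0 0;-1 2 4.4 0.8 0 0 0;-1 2 4.4 0.8 0 0 0;-1 2 4.4 0.8 0 0 0;-1 2 4.4 0.8 0 0 0' >/dev/null;  python3 -m jog '-1 2 4.4 0.8 0 0 0;-1 2 4.4 0.8 0 0 0;-1 2 4.4 0.8 0 0 0;-1 0 0 0 0 0 0;-1 0 0 0 0 0 0'
python3 - <<'E'
from h import *
c=get_calibration("wrist");f=grab_frame("wrist");cv2.imwrite("pics/w1.png",f);np.save("w1.npy",c,allow_pickle=True)
for k,p in dict(LT=(.464,-.197),ST=(.448,0),SD=(.637,.126),LD=(.455,.244),mat=(.633,-.111)).items(): print(k,np.round(proj(c,(*p,.007))))
E
```

```text
time: 2.02
tcp_pos: [0.4947, -0.0071, 0.3349]
tool_rot: [3.083, 0.603, -0.002]
contact_force: [0.3, -0.2, -0.9]
gripper_width: 0.999
grip_force: 0.0
LT [358. 218.]
ST [243. 182.]
SD [208.  27.]
LD [ 94. 119.]
mat [358.  97.]
```

View pics/w1.png

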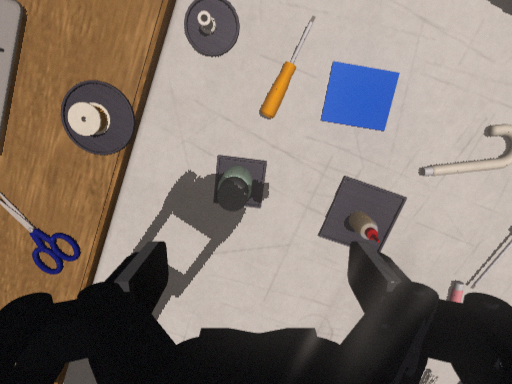

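The view shows everything: small dish (212,27) with runner (206,21), large dish (98,118) with spool (88,119), mat (360,96), small tray (242,181) with glue cap (235,193), and large tray (362,214) with the red nozzle (373,234).

```bash
cat > m2.py <<'E'
from h import *
c=np.load("w1.npy",allow_pickle=True).item();f=cv2.imread("pics/w1.png");hsv=cv2.cvtColor(f,cv2.COLOR_BGR2HSV)
for p in((330,230),(225,165),(190,190),(210,45),(235,193),(370,235),(206,18),(80,110),(75,140)): print(p,f[p[1],p[0]],end=" ")
print()
s=f.astype(int);g=s.max(2)
B=dict(LT=(310,165,415,262,.007),ST=(208,148,275,215,.007),SD=(175,0,245,65,.007),LD=(50,72,142,162,.007),mat=(310,50,410,140,.003),
 red=(355,220,385,250,.09),runner=(190,5,222,40,.039),spool=(60,95,115,140,.035))
for k,(a,b,x,y,z) in B.items():
    q=s[b:y,a:x];bg=q[...,0]-q[...,2];mx=q.max(2)
    if k=="mat": m=bg>60
    elif k=="red": m=-bg>70
    elif k in("runner","spool"): m=mx>150
    else: m=(mx<100)&(bg>2)
    m=cv2.morphologyEx(m.astype(np.uint8),cv2.MORPH_OPEN,np.ones((3,3)))if k!="red" else m.astype(np.uint8)
    n,lab,st,ce=cv2.connectedComponentsWithStats(m);i=1+st[1:,4].argmax();v,u=np.nonzero(lab==i)
    P=np.array([cast(c,p+a,w+b,z)[:2]*1000 for p,w in zip(u,v)]).astype(np.float32)
    print(k,len(P),"px",np.round([u.min()+a,u.max()+a,v.min()+b,v.max()+b]),"mean",P.mean(0).round(1),"circ",np.round(cv2.minEnclosingCircle(P)[0],1),round(2*cv2.minEnclosingCircle(P)[1],1),"rect",[np.round(t,1).tolist() for t in cv2.minAreaRect(P)])
g=cv2.resize(f[140:265,180:410],None,fx=3.4,fy=3.4,interpolation=cv2.INTER_CUBIC);cv2.imwrite("pics/w1z.png",g)
E
python3 m2.py
```

```text
(330, 230) [80 77 82] (225, 165) [78 73 82] (190, 190) [79 84 90] (210, 45) [81 78 87] (235, 193) [51 51 55] (370, 235) [ 42  42 150] (206, 18) [69 74 80] (80, 110) [187 206 219] (75, 140) [44 42 43] Traceback (most recent call last):
  File "m2.py", line 15, in <module>
    n,lab,st,ce=cv2.connectedComponentsWithStats(m);i=1+st[1:,4].argmax();v,u=np.nonzero(lab==i)
                                                        ~~~~~~~~~~~~~~~^^
ValueError: attempt to get argmax of an empty sequence
```

```bash
sed -i 's/m=(mx<100)&(bg>2)/m=(mx<110)\&(q[...,1]<q[...,0]+2)/' m2.py; python3 m2.py
```

```text
(330, 230) [80 77 82] (225, 165) [78 73 82] (190, 190) [79 84 90] (210, 45) [81 78 87] (235, 193) [51 51 55] (370, 235) [ 42  42 150] (206, 18) [69 74 80] (80, 110) [187 206 219] (75, 140) [44 42 43] 
LT 3360 px [320 405 177 252] mean [ 473.5 -197.7] circ [ 467.7 -202.5] 149.8 rect [[467.8, -201.9], [108.8, 111.1], 3.7]
ST 971 px [216 265 156 207] mean [462.3   0.5] circ [446.9   5.1] 105.0 rect [[447.0, 5.2], [77.0, 77.6], 15.0]
SD 2176 px [184 238   0  55] mean [639.3 120.7] circ [640.6 122.3] 77.3 rect [[637.6, 121.6], [69.3, 75.6], 22.1]
LD 2996 px [ 61 134  81 153] mean [461.5 234.1] circ [457.4 238.7] 110.1 rect [[458.0, 238.7], [105.1, 109.6], 22.1]
mat 3959 px [322 398  62 130] mean [ 635.6 -113. ] circ [ 634.2 -113.2] 127.5 rect [[634.7, -113.4], [84.4, 99.4], 13.0]
red 71 px [367 377 229 239] mean [ 466.9 -187.5] circ [ 466.1 -188. ] 15.1 rect [[466.2, -187.6], [13.3, 14.7], 63.5]
runner 114 px [198 211  11  24] mean [640.  127.3] circ [640.4 127. ] 17.7 rect [[640.4, 126.8], [15.0, 17.0], 22.1]
spool 906 px [ 68 107 102 135] mean [457.5 242.7] circ [460.  238.9] 58.9 rect [[459.7, 242.8], [45.7, 54.6], 75.6]
```

View pics/w1z.png

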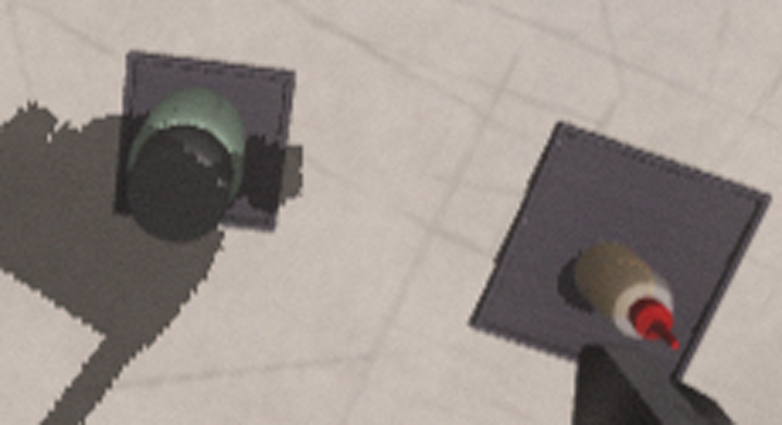

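The zoom shows the glue cap centred at full-picture (233,194) and the oil nozzle tip at (379,242). Dish and tray sizes come out right: 77×78, 109×111, dia 77 and 110. I'll trust this view and hover over the runner.

```bash
python3 -m jog '-1 2.4 2.2 -3 0 0 0;-1 2.4 2.2 -3 0 0 0;-1 2.4 2.2 -3 0 0 0;-1 2.4 2.2 -3 0 0 0;-1 2.4 2.2 -3 0 0 0' >/dev/null;  python3 -m jog '-1 2.5 2.3 -3 0 0 0;-1 0 0 0 0 0 0;-1 0 0 0 0 0 0'
python3 - <<'E'
from h import *
c=np.load("w1.npy",allow_pickle=True).item()
print("glue top",cast(c,232.9,194.1,.107),"oil tip",cast(c,379,241.7,.093))
c=get_calibration("wrist");f=grab_frame("wrist");cv2.imwrite("pics/w2.png",f);np.save("w2.npy",c,allow_pickle=True)
t=observe()["tcp_pos"];print("tcp px",proj(c,t),"dish",proj(c,(.640,.1225,.007)),"runner top",proj(c,(.64,.127,.039)))
E
```

```text
time: 3.08
tcp_pos: [0.6398, 0.1244, 0.1553]
tool_rot: [3.083, 0.6, -0.002]
contact_force: [0.9, 0.1, 0.4]
gripper_width: 1.002
grip_force: 0.0
glue top [0.45216344 0.00971088 0.107     ] oil tip [ 0.46056824 -0.20094177  0.093     ]
tcp px (np.float64(257.9349511985423), np.float64(248.03725167371238)) dish (np.float64(259.6358567285815), np.float64(183.32188514800794)) runner top (np.float64(255.13141213671904), np.float64(189.65920320932742))
```

View pics/w2.png

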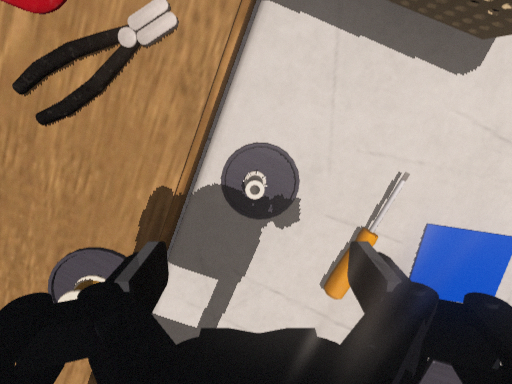

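The dish centre (260,181) and runner top (255,189) fall within 2 px of the predictions, so the measurements hold. Now I'll descend and grasp the runner.

```bash
python3 -m jog '-1 0 0.2 -4 0 0 0;-1 0 0 -4 0 0 0;-1 0 0 -3 0 0 0;-1 0 0 -2 0 0 0;-1 0 0 -1.5 0 0 0' >/dev/null;  python3 -m jog '1 0 0 0 0 0 0;1 0 0 0 0 0 0;1 0 0 0 0 0 0;1 0 0 0 0 0 0;1 0 0 0 0 0 0' 30;python3 -m jog '1 0 0 0 0 0 0;1 0 0 0 0 0 0;1 0 0 0 0 0 0;1 0 0 0 0 0 0'
```

```text
time: 4.38
tcp_pos: [0.6409, 0.1281, 0.0114]
tool_rot: [3.083, 0.602, 0.003]
contact_force: [-1.3, -0.2, 4.7]
gripper_width: 0.244
grip_force: 29.4
time: 4.88
tcp_pos: [0.6409, 0.1281, 0.0113]
tool_rot: [3.083, 0.602, 0.003]
contact_force: [-1.3, 1.0, 5.6]
gripper_width: 0.241
grip_force: 29.5
```

```bash
python3 -m jog '1 0 0 2 0 0 0;1 0 0 3 0 0 0;1 0 -1 2 0 0 0;1 0 -3 0 0 0 0;1 0 -4 0 0 0 0' >/dev/null;  python3 -m jog '1 0 -4 0 0 0 0;1 -0.3 -4 0 0 0 0;1 -0.3 -4 0 0 0 0;1 0 -3 0 0 0 0;1 0 -1.1 0 0 0 0';python3 -m jog '1 0 0 -2 0 0 0;1 0 0 -2 0 0 0;1 0 0 -1.5 0 0 0;1 0 0 -1 0 0 0;1 0 0 0 0 0 0'
```

```text
time: 6.12
tcp_pos: [0.6341, -0.1155, 0.0809]
tool_rot: [3.084, 0.598, 0.001]
contact_force: [-0.8, -0.2, 0.1]
gripper_width: 0.244
grip_force: 29.4
time: 6.75
tcp_pos: [0.6335, -0.1122, 0.014]
tool_rot: [-3.082, -0.603, 0.003]
contact_force: [0.5, 0.4, 0.5]
gripper_width: 0.24
grip_force: 29.4
```

```bash
python3 -m jog '1 0 0 -0.2 0 0 0;1 0 0 0 0 0 0;-1 0 0 0 0 0 0;-1 0 0 0 0 0 0;-1 0 0 0 0 0 0';  python3 -m jog '-1 0 0 0 0 0 0;-1 0 0 2 0 0 0;-1 0 0 4 0 0 0;-1 0 0 5 0 0 0;-1 -1 -0.5 5 0 0 0' >/dev/null;python3 -m jog '-1 -4 -2 1 0 0 0;-1 -4 -2 1 0 0 0;-1 -4 -2 1 0 0 0;-1 -4.3 -2.4 0 0 0 0;-1 0 0 0 0 0 0'
python3 - <<'E'
from h import *
c=get_calibration("wrist");f=grab_frame("wrist");cv2.imwrite("pics/w3.png",f);np.save("w3.npy",c,allow_pickle=True)
print("tip",proj(c,(.4606,-.2009,.093)),"tray",proj(c,(.4678,-.202,.007)))
E
```

```text
time: 7.38
tcp_pos: [0.6343, -0.1131, 0.0135]
tool_rot: [3.083, 0.602, 0.001]
contact_force: [-0.6, 0.4, 0.7]
gripper_width: 0.865
grip_force: 0.0
time: 8.62
tcp_pos: [0.4588, -0.2029, 0.2047]
tool_rot: [3.084, 0.596, -0.0]
contact_force: [0.6, -0.4, -0.4]
gripper_width: 0.997
grip_force: 0.0
tip (np.float64(256.456710734428), np.float64(189.67948065302895)) tray (np.float64(260.0066363118382), np.float64(165.73967725847817))
```

View pics/w3.png

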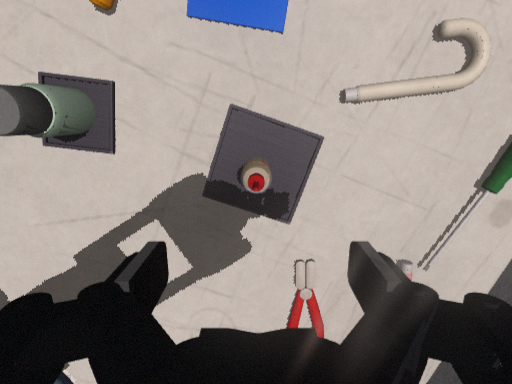

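The oil bottle is upright: red nozzle (256,182), body (257,174). The tray centre is at (261,164), 2 px from the prediction.

Run:
```python
from h import *
c=np.load("w3.npy",allow_pickle=True).item();f=cv2.imread("pics/w3.png").astype(int)
m=(f[...,2]-f[...,0]>70);m[:150]=0;m[220:]=0;m[:,:230]=0;m[:,290:]=0
v,u=np.nonzero(m);print(u.min(),u.max(),v.min(),v.max(),u.mean(),v.mean())
for z in(.062,.07,.093):print(z,cast(c,u.mean(),v.mean(),z)[:2].round(4))
print("tray",cast(c,261,164,.007)[:2])
for z in (.03,.059): print(proj(c,(.4635,-.2015,z)))
```

```text
248 264 174 190 255.97448979591837 181.96938775510205
0.062 [ 0.4602 -0.2004]
0.07 [ 0.4619 -0.1998]
0.093 [ 0.4668 -0.198 ]
tray [ 0.47006794 -0.20229968]
(np.float64(258.22156501324014), np.float64(172.9230627988578))
(np.float64(258.27249777962055), np.float64(178.6455061636469))
```

```bash
python3 -m jog '-1 0.2 0.2 -4 0 0 0;-1 0 0 -4 0 0 0;-1 0 0 -4 0 0 0;-1 0 0 -3 0 0 0;-1 0 0 -1.5 0 0 0' >/dev/null;  python3 -m jog '-1 0 0 -0.8 0 0 0;-1 0 0 0 0 0 0;1 0 0 0 0 0 0;1 0 0 0 0 0 0;1 0 0 0 0 0 0' 30;python3 -m jog '1 0 0 0 0 0 0;1 0 0 0 0 0 0;1 0 0 0 0 0 0'
```

```text
time: 9.93
tcp_pos: [0.4634, -0.2002, 0.0309]
tool_rot: [3.083, 0.602, 0.001]
contact_force: [-1.1, 1.9, 0.7]
gripper_width: 0.376
grip_force: 0.2
time: 10.3
tcp_pos: [0.4634, -0.2002, 0.0309]
tool_rot: [3.083, 0.602, 0.001]
contact_force: [-0.9, 0.9, 6.1]
gripper_width: 0.357
grip_force: 30.9
```

```bash
python3 -m jog '1 0 0 1.5 0 0 0;1 0 0 3 0 0 0;1 0 0 3 0 0 0;1 0.5 1 1.5 0 0 0;1 1 2 0 0 0 0';  python3 -m jog '1 1.6 3 0 0 0 0;1 1.9 3.3 0 0 0 0;1 1.9 3.3 0 0 0 0;1 1.9 3.3 0 0 0 0;1 1.9 3.3 0 0 0 0' >/dev/null;python3 -m jog '1 1.9 3.3 0 0 0 0;1 1.9 3.3 0 0 0 0;1 1.6 3 0 0 0 0;1 1 2 0 0 0 0;1 0.8 1.5 0 0 0 0'>/dev/null;python3 -m jog '1 0 0 0 0 0 0;1 0 0 0 0 0 0'
```

```text
time: 10.92
tcp_pos: [0.4791, -0.1708, 0.1225]
tool_rot: [3.081, 0.599, 0.005]
contact_force: [0.6, 0.7, -0.2]
gripper_width: 0.358
grip_force: 30.3
time: 12.42
tcp_pos: [0.6416, 0.1221, 0.1201]
tool_rot: [3.083, 0.601, -0.002]
contact_force: [-0.3, 1.0, -0.6]
gripper_width: 0.359
grip_force: 30.2
```

```bash
python3 -m jog '1 0 0 -3 0 0 0;1 0 0 -3 0 0 0;1 0 0 -2 0 0 0;1 0 0 -0.6 0 0 0;1 0 0 0 0 0 0';  python3 -m jog '1 0 0 -0.3 0 0 0;1 0 0 0 0 0 0;1 0 0 0 0 0 0'
```

```text
time: 13.05
tcp_pos: [0.6424, 0.1227, 0.0344]
tool_rot: [3.083, 0.602, 0.0]
contact_force: [0.2, -0.5, 0.1]
gripper_width: 0.356
grip_force: 30.2
time: 13.42
tcp_pos: [0.6425, 0.1231, 0.0319]
tool_rot: [3.083, 0.602, 0.002]
contact_force: [-0.2, -0.4, 0.4]
gripper_width: 0.355
grip_force: 30.2
```

```bash
python3 -m jog '1 0 0 -0.1 0 0 0;1 0 0 0 0 0 0;-0.3 0 0 0 0 0 0;-0.3 0 0 0 0 0 0;-1 0 0 0 0 0 0';  python3 -m jog '-1 0 0 0 0 0 0;-1 0 0 2 0 0 0;-1 0 0 4 0 0 0;-1 0 0 5 0 0 0;-1 -1.4 0.7 4 0 0 0' >/dev/null;python3 -m jog '-1 -4 2.5 1 0 0 0;-1 -4.5 3 0 0 0 0;-1 -4.5 3 0 0 0 0;-1 -4 2.5 0 0 0 0;-1 0 0 0 0 0 0'
python3 - <<'E'
from h import *
c=get_calibration("wrist");f=grab_frame("wrist");cv2.imwrite("pics/w4.png",f);np.save("w4.npy",c,allow_pickle=True)
print("spool top",proj(c,(.4575,.242,.035)),"dish",proj(c,(.4575,.2389,.007)))
E
```

```text
time: 14.05
tcp_pos: [0.6421, 0.1229, 0.03]
tool_rot: [-3.083, -0.602, 0.001]
contact_force: [-0.6, 0.2, -0.8]
gripper_width: 0.84
grip_force: 0.0
time: 15.3
tcp_pos: [0.4547, 0.2413, 0.1916]
tool_rot: [-3.082, -0.608, 0.002]
contact_force: [1.4, 0.2, 0.0]
gripper_width: 0.999
grip_force: 0.0
spool top (np.float64(258.3172017285487), np.float64(178.1755412271918)) dish (np.float64(260.8922343115612), np.float64(173.88556099905102))
```

View pics/w4.png

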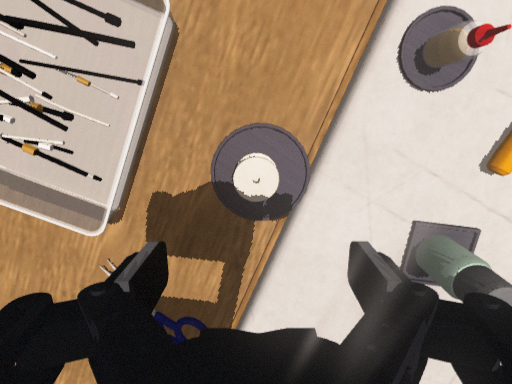

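The oil bottle stands upright in the middle of the small dish (437,50). The spool's top is at (256,177) and the large dish's centre at (260,172).

Run:
```python
from h import *
c=np.load("w4.npy",allow_pickle=True).item();f=cv2.imread("pics/w4.png").astype(int)
m=(f.min(2)>140);m[:145]=0;m[205:]=0;m[:,:225]=0;m[:,285:]=0
v,u=np.nonzero(m);P=np.array([cast(c,a,b,.035)[:2]*1000 for a,b in zip(u,v)],np.float32);print(cv2.minEnclosingCircle(P),P.mean(0))
m=((f.max(2)<100)&(f[...,1]<f[...,0]+2)).astype(np.uint8);m[:115]=0;m[225:]=0;m[:,:205]=0;m[:,315:]=0
m=cv2.morphologyEx(m,cv2.MORPH_OPEN,np.ones((3,3)));n,l,st,_=cv2.connectedComponentsWithStats(m);v,u=np.nonzero(l==1+st[1:,4].argmax())
P=np.array([cast(c,a,b,.007)[:2]*1000 for a,b in zip(u,v)],np.float32);print(cv2.minEnclosingCircle(P))
print(observe()["tcp_pos"])
```

```text
((458.20904541015625, 244.02149963378906), 24.623659133911133) [459.38043 244.92816]
((443.75830078125, 283.46832275390625), 13.4567289352417)
[0.45730987 0.24081117 0.19177455]
```

```bash
python3 -m jog '-1 0.1 0.3 -5 0 0 0;-1 0 0 -5 0 0 0;-1 0 0 -4 0 0 0;-1 0 0 -2.5 0 0 0;-1 0 0 -1.5 0 0 0' >/dev/null;  python3 -m jog '-1 0 0 -0.6 0 0 0;-1 0 0 0 0 0 0;1 0 0 0 0 0 0;1 0 0 0 0 0 0;1 0 0 0 0 0 0' 30;python3 -m jog '1 0 0 0 0 0 0;1 0 0 0 0 0 0;1 0 0 0 0 0 0'
```

```text
time: 16.6
tcp_pos: [0.4596, 0.2432, 0.0052]
tool_rot: [-3.083, -0.603, -0.002]
contact_force: [-1.4, -0.2, 6.3]
gripper_width: 0.54
grip_force: 30.4
time: 16.98
tcp_pos: [0.4597, 0.2432, 0.0052]
tool_rot: [-3.083, -0.602, -0.002]
contact_force: [-0.4, -0.3, 6.3]
gripper_width: 0.545
grip_force: 30.4
```

```bash
python3 -m jog '1 0 0 2 0 0 0;1 0 0 4 0 0 0;1 0 0 5 0 0 0;1 0 0 4 0 0 0;1 0 -1 1 0 0 0';  python3 -m jog '1 0.1 -2.5 0 0 0 0;1 0.1 -4 0 0 0 0;1 0.1 -4 0 0 0 0;1 0.1 -4 0 0 0 0;1 0.1 -4 0 0 0 0' >/dev/null;python3 -m jog '1 0.1 -4 0 0 0 0;1 0.1 -4 0 0 0 0;1 0.1 -4 0 0 0 0;1 0.1 -4 0 0 0 0;1 0 -4 0 0 0 0'>/dev/null;python3 -m jog '1 0 -3 0 0 0 0;1 0 -2 0 0 0 0;1 0 0 0 0 0 0;1 0 0 0 0 0 0'
```

```text
time: 17.6
tcp_pos: [0.4606, 0.2336, 0.167]
tool_rot: [-3.083, -0.604, -0.009]
contact_force: [0.4, 0.5, -0.4]
gripper_width: 0.541
grip_force: 31.0
time: 19.35
tcp_pos: [0.4675, -0.2008, 0.1639]
tool_rot: [-3.081, -0.602, 0.002]
contact_force: [-0.3, 0.6, -0.2]
gripper_width: 0.541
grip_force: 31.0
```

```bash
python3 -m jog '1 0.1 -0.1 -4 0 0 0;1 0 0 -5 0 0 0;1 0 0 -4 0 0 0;1 0 0 -2 0 0 0;1 0 0 -0.4 0 0 0';  python3 -m jog '1 0 0 -0.2 0 0 0;1 0 0 0 0 0 0;1 0 0 0 0 0 0'
```

```text
time: 19.98
tcp_pos: [0.4683, -0.2011, 0.0091]
tool_rot: [-3.08, -0.604, 0.004]
contact_force: [-0.5, 0.7, -0.6]
gripper_width: 0.54
grip_force: 31.0
time: 20.35
tcp_pos: [0.4697, -0.2033, 0.0092]
tool_rot: [3.082, 0.602, 0.002]
contact_force: [1.4, 0.1, -0.6]
gripper_width: 0.538
grip_force: 31.0
```

```bash
python3 -m jog '1 0 0 -0.2 0 0 0;1 0 0 0 0 0 0';python3 -m jog '1 0 0 -0.1 0 0 0;1 0 0 0 0 0 0'
```

```text
time: 20.6
tcp_pos: [0.4692, -0.2031, 0.0064]
tool_rot: [3.083, 0.602, 0.0]
contact_force: [0.1, 0.1, -1.3]
gripper_width: 0.544
grip_force: 31.0
time: 20.85
tcp_pos: [0.4692, -0.2031, 0.0053]
tool_rot: [3.083, 0.602, 0.0]
contact_force: [0.6, -0.1, -0.0]
gripper_width: 0.539
grip_force: 31.2
```

```bash
python3 -m jog '-0.5 0 0 0 0 0 0;-0.5 0 0 0 0 0 0;-1 0 0 0 0 0 0;-1 0 0 0 0 0 0;-1 0 0 2 0 0 0';  python3 -m jog '-1 0 0 4 0 0 0;-1 0 0 5 0 0 0;-1 0 0 5 0 0 0;-1 0 1 4 0 0 0;-1 -0.3 4 2 0 0 0' >/dev/null;python3 -m jog '-1 -0.4 5 0 0 0 0;-1 -0.5 5 0 0 0 0;-1 -0.5 4 0 0 0 0;-1 0 2 0 0 0 0;-1 0 0 0 0 0 0'
python3 - <<'E'
from h import *
c=get_calibration("wrist");f=grab_frame("wrist");cv2.imwrite("pics/w5.png",f);np.save("w5.npy",c,allow_pickle=True)
print("glue top",proj(c,(.4522,.0097,.107)),"tray",proj(c,(.447,.0052,.007)),"LT",proj(c,(.469,-.202,.007)),observe()["tcp_pos"])
c=np.load("w4.npy",allow_pickle=True).item();print("LD",cast(c,260,171.5,.007))
E
```

```text
time: 21.48
tcp_pos: [0.4683, -0.2025, 0.0245]
tool_rot: [-3.081, -0.602, 0.003]
contact_force: [-0.3, 0.0, 0.7]
gripper_width: 0.999
grip_force: 0.0
time: 22.72
tcp_pos: [0.4516, 0.0081, 0.2253]
tool_rot: [-3.082, -0.607, 0.001]
contact_force: [0.2, -0.7, 0.5]
gripper_width: 0.997
grip_force: 0.0
glue top (np.float64(256.4219177037333), np.float64(189.27954639146768)) tray (np.float64(258.601171270774), np.float64(174.35917145458737)) LT (np.float64(416.83252028785455), np.float64(219.55399061144814)) [0.4521072  0.0071773  0.22535598]
LD [0.45958997 0.24082476 0.007     ]
```

View pics/w5.png

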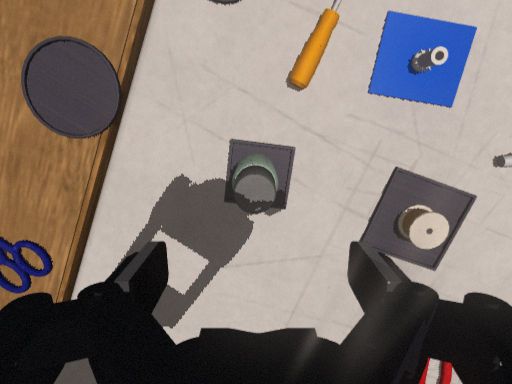

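The spool stands in the large tray with its top at (430,228), against a tray centre of (417,218). The runner stands upright on the mat with its top at (440,55) and foot at (420,64). The large dish is empty at (71,87), and the glue cap is near (256,185).

Run:
```python
from h import *
c=np.load("w5.npy",allow_pickle=True).item();f=cv2.imread("pics/w5.png")
up=np.array([.927,.376])
for z in(.003,.035,.069): print(z,cast(c,255.5,153,z)[:2]-.024*up)
g=cv2.resize(f[135:225,215:305],None,fx=6,fy=6,interpolation=cv2.INTER_CUBIC);cv2.imwrite("pics/w5z.png",g)
s=f.astype(int)
def comp(m,a,b,x,y,z):
    k=np.zeros(m.shape,np.uint8);k[b:y,a:x]=m[b:y,a:x];k=cv2.morphologyEx(k,cv2.MORPH_OPEN,np.ones((3,3)))
    n,l,st,_=cv2.connectedComponentsWithStats(k);v,u=np.nonzero(l==1+st[1:,4].argmax())
    P=np.array([cast(c,p,q,z)[:2]*1000 for p,q in zip(u,v)],np.float32);return cv2.minEnclosingCircle(P),[np.round(t,1) for t in cv2.minAreaRect(P)]
d=(s.max(2)<110)&(s[...,1]<s[...,0]+2)
print("LD",comp(d,10,25,130,150,.007));print("ST",comp(d,220,130,305,220,.007));print("LT",comp(d,355,160,485,275,.007))
print("spool",comp(s.min(2)>140,409,200,455,255,.035),cast(c,430.5,228,.035))
print("runner top",cast(c,440,55,.039),cast(c,437.5,57,.039))
```

```text
0.003 [0.44682733 0.00926046]
0.035 [0.4507228  0.01059107]
0.069 [0.45486174 0.01200484]
LD (((457.2946472167969, 238.16543579101562), 55.428531646728516), [array([457.6, 237.9]), array([107.7, 109.6]), np.float64(10.7)])
ST (((449.34552001953125, 5.931831359863281), 51.520816802978516), [array([447.6,   5.5]), array([75.3, 77.4]), np.float64(15.0)])
LT (((467.0568542480469, -201.812255859375), 75.98117065429688), [array([ 465.2, -201.6]), array([112.5, 111.7]), np.float64(2.9)])
spool (((465.70721435546875, -203.67909240722656), 23.096460342407227), [array([ 465.5, -203.8]), array([44.2, 45.4]), np.float64(22.3)]) [ 0.46935107 -0.20391031  0.035     ]
runner top [ 0.63401949 -0.11411227  0.039     ] [ 0.63147715 -0.1127648   0.039     ]
```

View pics/w5z.png

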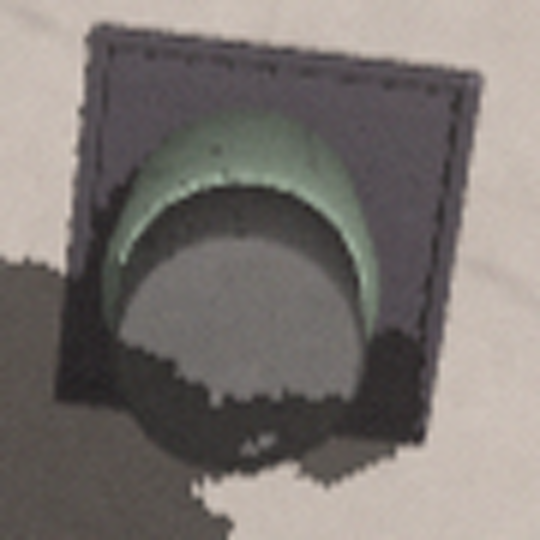

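The zoom puts the glue cap's disc at full-picture (255,194) and the body's front foot at (255,152.5). Both give a position of about (0.4475, 0.009).

```bash
python3 -m jog '-1 -0.4 0.2 -4 0 0 0;-1 0 0 -4 0 0 0;-1 0 0 -4 0 0 0;-1 0 0 -3 0 0 0;-1 0 0 -2 0 0 0' >/dev/null;  python3 -m jog '-1 0 0 -1 0 0 0;-1 0 0 0 0 0 0;1 0 0 0 0 0 0;1 0 0 0 0 0 0;1 0 0 0 0 0 0' 35;python3 -m jog '1 0 0 0 0 0 0;1 0 0 0 0 0 0;1 0 0 0 0 0 0'
```

```text
time: 24.02
tcp_pos: [0.4487, 0.0089, 0.0463]
tool_rot: [3.083, 0.602, 0.003]
contact_force: [0.7, 1.0, 5.1]
gripper_width: 0.547
grip_force: 35.3
time: 24.4
tcp_pos: [0.4487, 0.009, 0.0463]
tool_rot: [3.082, 0.603, 0.003]
contact_force: [-1.5, 0.7, 5.8]
gripper_width: 0.55
grip_force: 35.4
```

```bash
python3 -m jog '1 0 0 1.5 0 0 0;1 0 0 3 0 0 0;1 0 0 2.5 0 0 0;1 0 1 1 0 0 0;1 0.2 2.5 0 0 0 0';  python3 -m jog '1 0.2 3 0 0 0 0;1 0.2 3.5 0 0 0 0;1 0.2 3.5 0 0 0 0;1 0.1 3.5 0 0 0 0;1 0.1 3 0 0 0 0' >/dev/null;python3 -m jog '1 0 2 0 0 0 0;1 0 1 0 0 0 0;1 0 0 0 0 0 0;1 0 0 0 0 0 0'
```

```text
time: 25.02
tcp_pos: [0.4507, 0.0442, 0.126]
tool_rot: [3.083, 0.599, 0.003]
contact_force: [-0.4, 0.1, -1.1]
gripper_width: 0.547
grip_force: 36.5
time: 26.15
tcp_pos: [0.4579, 0.2384, 0.1251]
tool_rot: [3.083, 0.602, -0.001]
contact_force: [-0.1, -0.7, -1.0]
gripper_width: 0.55
grip_force: 36.5
```

Next: down 7.9 cm to the grasp height.

```bash
python3 -m jog '1 0.1 0 -2.5 0 0 0;1 0 0 -2.5 0 0 0;1 0 0 -1.8 0 0 0;1 0 0 -0.7 0 0 0;1 0 0 0 0 0 0';  python3 -m jog '1 0 0 -0.3 0 0 0;1 0 0 0 0 0 0;1 0 0 0 0 0 0'
```

```text
time: 26.78
tcp_pos: [0.4592, 0.2384, 0.0501]
tool_rot: [3.083, 0.601, -0.001]
contact_force: [0.4, 0.5, -1.0]
gripper_width: 0.547
grip_force: 36.5
time: 27.15
tcp_pos: [0.4594, 0.2391, 0.0477]
tool_rot: [-3.083, -0.602, -0.001]
contact_force: [-0.5, 0.6, -0.7]
gripper_width: 0.548
grip_force: 36.5
```

```bash
python3 -m jog '1 0 0 -0.1 0 0 0;1 0 0 0 0 0 0;-0.5 0 0 0 0 0 0;-0.5 0 0 0 0 0 0;-1 0 0 0 0 0 0';  python3 -m jog '-1 0 0 0 0 0 0;-1 0 0 2 0 0 0;-1 0 0 4 0 0 0;-1 0 0 5 0 0 0;-1 0.6 -1 3 0 0 0' >/dev/null;python3 -m jog '-1 2 -4.5 0 0 0 0;-1 2.2 -4.5 0 0 0 0;-1 2.2 -4.5 0 0 0 0;-1 2.2 -4.5 0 0 0 0;-1 2.2 -4.5 0 0 0 0' >/dev/null;python3 -m jog '-1 2.2 -4.5 0 0 0 0;-1 2.2 -4.2 0 0 0 0;-1 1.6 -3 -2 0 0 0;-1 0 0 -3 0 0 0;-1 0 0 0 0 0 0'
python3 - <<'E'
from h import *
c=get_calibration("wrist");f=grab_frame("wrist");cv2.imwrite("pics/w6.png",f);np.save("w6.npy",c,allow_pickle=True)
print("runner top",proj(c,(.6335,-.1135,.039)),observe()["tcp_pos"])
s=f.astype(int);m=((s.min(2)>95)).astype(np.uint8);m[:165]=0;m[215:]=0;m[:,:230]=0;m[:,285:]=0
v,u=np.nonzero(m);P=np.array([cast(c,a,b,.039)[:2]*1000 for a,b in zip(u,v)],np.float32);print(cv2.minEnclosingCircle(P),u.min(),u.max(),v.min(),v.max())
E
```

```text
time: 27.78
tcp_pos: [0.4593, 0.239, 0.0464]
tool_rot: [-3.083, -0.602, -0.0]
contact_force: [-0.1, 0.3, -0.7]
gripper_width: 0.938
grip_force: 0.0
time: 29.65
tcp_pos: [0.6309, -0.1127, 0.1335]
tool_rot: [-3.08, -0.6, 0.009]
contact_force: [-1.1, -0.6, 0.1]
gripper_width: 0.999
grip_force: 0.0
runner top (np.float64(260.44941084824313), np.float64(194.66197438818227)) [ 0.63205505 -0.11267742  0.13523603]
((637.6170654296875, -111.47714233398438), 12.924539566040039) 248 273 174 204
```

View pics/w6.png

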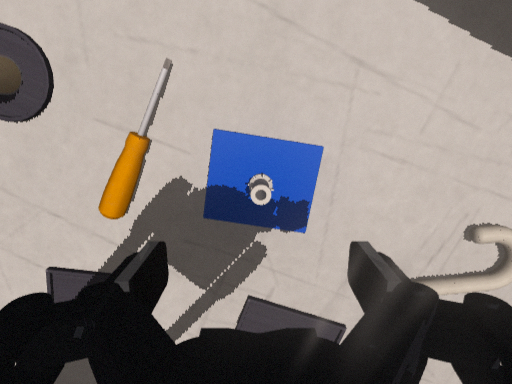

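The runner is upright on the mat with its top at (261,195), as predicted. I'll grasp it.

```bash
python3 -m jog '-1 0.1 -0.1 -4 0 0 0;-1 0 0 -4 0 0 0;-1 0 0 -3 0 0 0;-1 0 0 -1.3 0 0 0;-1 0 0 0 0 0 0' >/dev/null;  python3 -m jog '1 0 0 0 0 0 0;1 0 0 0 0 0 0;1 0 0 0 0 0 0;1 0 0 0 0 0 0;1 0 0 0 0 0 0' 30;python3 -m jog '1 0 0 0 0 0 0;1 0 0 0 0 0 0;1 0 0 0 0 0 0'
```

```text
time: 30.95
tcp_pos: [0.6346, -0.1142, 0.014]
tool_rot: [3.083, 0.602, 0.001]
contact_force: [-0.9, 0.8, 4.3]
gripper_width: 0.244
grip_force: 29.5
time: 31.32
tcp_pos: [0.6346, -0.1142, 0.014]
tool_rot: [3.083, 0.602, 0.001]
contact_force: [-2.0, 0.3, 5.6]
gripper_width: 0.241
grip_force: 29.6
```

```bash
python3 -m jog '1 0 0 2 0 0 0;1 0 0 3 0 0 0;1 0 0 3 0 0 0;1 -1 0.6 0 0 0 0;1 -3 2 0 0 0 0';  python3 -m jog '1 -4 2.5 0 0 0 0;1 -4 2.5 0 0 0 0;1 -3.6 2.4 0 0 0 0;1 -2 1.4 0 0 0 0;1 -1 0.6 0 0 0 0' >/dev/null;python3 -m jog '1 0 0 -2 0 0 0;1 0 0 -3 0 0 0;1 0 0 -2 0 0 0;1 0 0 -0.6 0 0 0;1 0 0 0 0 0 0';python3 -m jog '1 0 0 -0.2 0 0 0;1 0 0 0 0 0 0;1 0 0 0 0 0 0'
```

```text
time: 31.95
tcp_pos: [0.5946, -0.0885, 0.0935]
tool_rot: [3.082, 0.6, 0.003]
contact_force: [-0.8, 0.1, -0.5]
gripper_width: 0.242
grip_force: 29.4
time: 33.2
tcp_pos: [0.4483, 0.0058, 0.0171]
tool_rot: [-3.083, -0.602, 0.001]
contact_force: [-0.2, -0.4, -0.1]
gripper_width: 0.239
grip_force: 29.4
time: 33.58
tcp_pos: [0.4485, 0.0059, 0.0157]
tool_rot: [3.083, 0.602, 0.001]
contact_force: [0.1, -1.0, 0.3]
gripper_width: 0.242
grip_force: 29.4
```

Down to 0.014, release, and back away to a height that shows all four.

```bash
python3 -m jog '1 0 0 -0.2 0 0 0;1 0 0 0 0 0 0;-1 0 0 0 0 0 0;-1 0 0 0 0 0 0;-1 0 0 0 0 0 0';  python3 -m jog '-1 0 0 0 0 0 0;-1 0 0 2 0 0 0;-1 0 0 4 0 0 0;-1 0 0 5 0 0 0;-1 0 0 5 0 0 0' >/dev/null;python3 -m jog '-1 1 0 5 0 0 0;-1 1 0 5 0 0 0;-1 1 0 4 0 0 0;-1 1 0 2 0 0 0;-1 0 0 0 0 0 0'
python3 - <<'E'
from h import *
c=get_calibration("wrist");f=grab_frame("wrist");cv2.imwrite("pics/w7.png",f);np.save("w7.npy",c,allow_pickle=True)
for k,p in dict(oil=(.64,.1225,.093),SD=(.64,.1225,.007),glue=(.458,.239,.107),LD=(.458,.239,.007),runner=(.4473,.0055,.039),ST=(.4473,.0055,.007),spool=(.468,-.202,.035),LT=(.468,-.202,.007)).items(): print(k,np.round(proj(c,p),1))
E
```

```text
time: 34.2
tcp_pos: [0.4481, 0.006, 0.0132]
tool_rot: [-3.083, -0.602, 0.0]
contact_force: [0.5, 0.2, -1.2]
gripper_width: 0.866
grip_force: 0.0
time: 35.45
tcp_pos: [0.4893, 0.0058, 0.3346]
tool_rot: [3.082, 0.602, 0.006]
contact_force: [0.2, -0.7, 0.2]
gripper_width: 0.998
grip_force: 0.0
oil [211.7   6. ]
SD [220.6  27.2]
glue [ 65.6 120.4]
LD [106.2 119. ]
runner [246.9 187. ]
ST [247.6 182.3]
spool [376.  223.2]
LT [369.6 217.2]
```

View pics/w7.png

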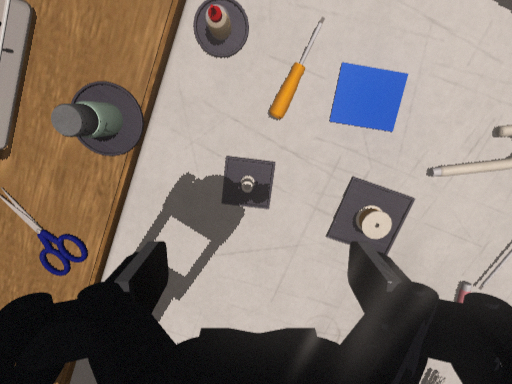

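The last view shows all four upright and centred: oil (216,22) in the small dish, glue foot (106,118) in the large dish, runner (247,184) in the small tray, and spool top (376,223) in the large tray. The mat is empty, so I'll hand in.

```bash
python3 -c "
from station import *
print(close_job())"
```

```text
the job is handed in; nothing more can be done
None
```

All four things are back on their own places, upright and centred within a few millimetres in the last camera view; I handed the job in at about 35 s of the 141 s, but no verdict was returned.

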